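Pack and clamp the sample canister

ROBOT

A 6-joint arm with a two-finger parallel gripper is mounted at the origin on the work surface. World frame = base frame: x ahead of the robot, y to its left, z up, the work surface at z = 0. Lengths are in m, angles in rad, forces in N, time in s.
With the tool pointing down it reaches from about 0.275 to 0.825 m from the base axis. Payload 4.9 kg.
Tool frame: the origin (TCP) lies at the very end of the fingers, on their centre line; the grasp point (between the pads) lies pinch_z behind it (pinch_z is the distance from the TCP to the grasp point, in m); z points along the fingers, y is the line along which they close (so a half turn about z gives the same grasp; the last joint's range is limited). The gripper opens to 85 mm and grips with 20 to 120 N. Pads are 22 mm wide; open, the fingers measure 114 mm over their backs; the gripper's body (76 mm by 85 mm) begins 54 mm behind the grasp point. The pads swing forward as they close: fully open they stand 13 mm farther back than shut.
Start: joints at [-1.288, 0.326, -0.193, 1.052, 0, 1.437], TCP at [0.223, -0.503, 0.231] pointing down, gripper open.
Joint ranges: [-2.65, 2.65], [-0.97, 1.79], [-1.3, 1.35], [-1.93, 2.1], [-1.47, 1.37], [-3.14, 3.14]. Speed limits (rad/s): [2.57, 2.57, 3.14, 3.14, 3.14, 3.14].

INTERFACE

Orientations are given as [roll, pitch, yaw] about the fixed x, y, z axes, in that order (R = Rz(yaw) Ry(pitch) Rx(roll)).
In Python, from rig import move_pose, servo_line, set_joints, let_go, close, sleep, solve_ik, observe, camera, calibration, MotionError, finish_job, pinch_z gives the robot as it stands. The module is installed in compiled form; this text tells all that it offers. Calls block until the motion is done:
- move_pose(position, orientation): joint-space move of the TCP to a pose.
- servo_line(position, velocity=0.15, ori=None): straight line of the TCP; ori=None keeps the orientation; velocity is the mean speed in m/s.
- set_joints(angles): joint-space move.
- let_go() and close(): open the fingers fully, or close them until they stop; the grip force is fixed at half the most.
- sleep(seconds).
- solve_ik(position, orientation): joint angles nearest the present ones, or None.
- observe(): the state.
- camera(name): name is "scene" or "side" or "wrist"; returns the picture (420x560x3 uint8, blue, green, red); there is no depth.
- calibration(name): a dict with "camera_matrix" (3x3 intrinsics, pixels), "D" ([k1, k2, p1, p2, k3] as OpenCV has them; the pictures are not rectified), "xyz" and "orientation" of the camera in the world. Camera axes: x right, y down, z forward; pixel columns grow to the right and rows downward; lengths in m; the calibration is good to about 2 mm. A picture is of the moment at which its call begins: read the wrist's pose just before it. calibration takes no time and is no camera call; for the wrist camera it gives the pose at the moment of the call.
A pose or a line that the arm cannot do raises MotionError and nothing moves.
- finish_job(): hands the job in; it is judged then, once.
The state is a dict: "time": time; "qpos": joint angles; "qvel": joint speeds; "joint_torque": joint torques, N m; "eef_pos": TCP position; "tcp_rot": TCP orientation; "ft_force": force on the tool from outside, world axes, zero at the start; "torque": the same for the moment, N m; "opening": finger opening in m; "grip_force": force on a finger pad.
Only numpy, scipy, OpenCV 4.12 (cv2) and the standard library are available. Lean on these libraries where they do the work, as an engineer would, in place of code of your own. Each camera call takes 0.05 s, during which the arm holds its last target. There are 200 camera calls.

TASK

Pack the food samples for storage: move every sample tube from the rack into the holes of the canister's insert, one per hole, pushed in upright and right to the bottom, then set the bell lid squarely on the canister's flange. Swing both halves of the hinged clamp ring fully shut around the two flanges and after that turn the latch lever fully home across the joint. Leave the other things on the counter where they are.

Things in the scene. Friction and masses are not known exactly. Their poses are not given: they have to be found in the camera images.
- tube1: one of three or four food-sample tubes (one may be absent), all alike: white body 22 mm in diameter, grey cap 25 mm in diameter over the top 28 mm, 110 mm tall overall, 60 g. At the start it stands upright in a hole of the rack with its foot 6 mm above the counter. Origin: centre of its foot; z runs along it up to the cap
- tube2: one of three or four food-sample tubes (one may be absent), all alike: white body 22 mm in diameter, grey cap 25 mm in diameter over the top 28 mm, 110 mm tall overall, 60 g. At the start it stands upright in a hole of the rack with its foot 6 mm above the counter. Origin: centre of its foot; z runs along it up to the cap
- tube3: one of three or four food-sample tubes (one may be absent), all alike: white body 22 mm in diameter, grey cap 25 mm in diameter over the top 28 mm, 110 mm tall overall, 60 g. At the start it stands upright in a hole of the rack with its foot 6 mm above the counter. Origin: centre of its foot; z runs along it up to the cap
- tube4: one of three or four food-sample tubes (one may be absent), all alike: white body 22 mm in diameter, grey cap 25 mm in diameter over the top 28 mm, 110 mm tall overall, 60 g. At the start it stands upright in a hole of the rack with its foot 6 mm above the counter. Origin: centre of its foot; z runs along it up to the cap
- rack: fixed white block 210 x 60 x 56 mm (x, y, z of its frame) with four round holes 27 mm wide and 50 mm deep in one row along its x axis, at x = -75, -25, 25, 75 mm; on the robot's left or right. Origin: centre of its underside
- canister: fixed steel canister, origin under its centre. Flange 128 mm wide, flat top at z = 80 mm. White insert with four round holes 26 mm wide at x = +-20, y = +-20 mm, mouths at z = 78, floors at z = 12 mm: a tube fully in has its foot at 12, its top at 122 mm. Any tube, any hole. The clamp hinge stands 77 mm from the axis on the +x side (away from the robot), the clamp's ends meet on the -x side
- lid: loose steel bell lid, about 0.4 kg, on the counter flange down, on the other side from the rack. Flange 128 mm wide, 8 mm thick; dome 104 mm wide outside, 98 inside, hollow to 50 mm high (it goes over the tubes), top at 54; round black knob 24 mm wide from 54 to 90 mm. Origin: centre of the flange's underside, which comes 80 mm above the canister's origin when seated
- clamp_hinge (a point): point on the vertical hinge axis shared by both halves of the clamp ring
- clamp_left (a joint): left (+y) half of the clamp ring, rad: 0 shut (a stop), growing as it swings out about the vertical hinge (clockwise from above), stop at 0.9; starts at about 0.65 and stays where left (about 1.5 N at its peg). Grooved: shut, its upper lip (top z = 96 mm) covers the lid's flange, with 3 mm of play around
- clamp_right (a joint): right (-y) half of the clamp ring, as the left one, but opening anticlockwise seen from above
- latch (a joint): latch lever on the free end of the left half, rad: 0 home (across the joint, hooked behind the right half's lug, a stop), growing as it swings out towards the robot (clockwise from above), stop at 1.6; starts at about 1 and stays where left (about 1 N at its peg). Home before both halves are shut, its hook keeps the right half from shutting
- clamp_left_grip (a point): point on the axis of the upright black peg (13 mm in diameter, top at z = 150 mm), 12 mm below the peg's top, at z = 138 mm, the height to pinch it; the peg stands on an ear of the left clamp half, 131 mm from the hinge axis; it sweeps a level arc about clamp_hinge
- clamp_right_grip (a point): point on the axis of the upright black peg (13 mm in diameter, top at z = 150 mm), 12 mm below the peg's top, at z = 138 mm, the height to pinch it; the peg stands on an ear of the right clamp half, 131 mm from the hinge axis; it sweeps a level arc about clamp_hinge
- latch_grip (a point): point on the axis of the upright black peg (13 mm in diameter, top at z = 150 mm), 12 mm below the peg's top, at z = 138 mm, the height to pinch it; the peg stands on the end of the latch lever, 60 mm from the lever's pivot; it sweeps a level arc about latch_pivot
- latch_pivot (a point): point on the lever's vertical pivot axis, on the free end of the left clamp half
- sample_box1: bystander: pale lidded sample box 90 x 125 x 58 mm, to be left alone; origin: centre of its underside
- sample_box2: bystander: pale lidded sample box 90 x 125 x 58 mm, with another on top, to be left alone; origin: centre of its underside
- sample_box3: bystander: pale lidded sample box 90 x 125 x 58 mm on top of sample_box2, to be left alone; origin: centre of its underside
- spoon: bystander: spoon 200 mm long lying on the counter, to be left alone; origin: on its underside near the middle
- sanitiser: bystander: white bottle 64 mm in diameter, 170 mm tall, to be left alone; origin: centre of its underside
- bowl: bystander: steel bowl 140 mm in diameter, 55 mm tall, to be left alone; origin: centre of its underside
- jar: bystander: amber jar 72 mm in diameter, 100 mm tall, to be left alone; origin: centre of its underside
- beaker: bystander: steel beaker 70 mm in diameter, 90 mm tall, to be left alone; origin: centre of its underside

How it is judged:
By the outcome, as a careful person would: the job done as asked, in the order asked, and still so for the second after the job is handed in, with the robot touching nothing.
Of tube1, tube2, tube3, tube4 only 3 to 4 are there at a start; the rules pass over those that are not, and their reading is None.
At some moment in a run one of lid may be knocked a few centimetres aside while the robot is not near it.
It also fails if it takes over 210 s, if anything falls off the work surface, if the arm or the gripper's body presses on something with over 40 N, if the wrist force passes 120 N, or if a joint passes its speed limit or range.

## Working session

There is one attempt and no reset: what is moved stays moved. The work goes in short steps, each a Python script; the robot and the scene stay as the last script left them, time stands still between calls to the robot, and variables do not carry over. Pictures are saved under pics/ and viewed, at most 14 in all, crops included, and the job is handed in when it is done.

```bash
mkdir -p pics; ls; cat > h.py <<'E'
import numpy as np, cv2
from scipy.spatial.transform import Rotation as R
from rig import *
def shot(name, fn=None):
    c=calibration(name); im=camera(name)
    if fn: cv2.imwrite('pics/'+fn,im)
    return im,c
def ray(c,uv):
    K=np.array(c["camera_matrix"],float); D=np.array(c["D"],float)
    p=cv2.undistortPoints(np.array([[uv]],float),K,D)[0,0]
    d=R.from_euler('xyz',c["orientation"]).apply([p[0],p[1],1]) if np.size(c["orientation"])==3 else np.array(c["orientation"])@[p[0],p[1],1]
    return np.array(c["xyz"],float),d
def onz(c,uv,z):
    o,d=ray(c,uv); return o+d*(z-o[2])/d[2]
def proj(c,P):
    Rm=R.from_euler('xyz',c["orientation"]).as_matrix()
    P=np.atleast_2d(np.array(P,float)); rv=cv2.Rodrigues(Rm.T)[0]
    return cv2.projectPoints(P,rv,-Rm.T@np.array(c["xyz"]),np.array(c["camera_matrix"],float),np.array(c["D"],float))[0][:,0]
E
python3 - <<'E'
from h import *
for n in ("scene","side","wrist"):
    im,c=shot(n,n+'0.png'); print(n,c)
print(observe(),pinch_z)
E
```

```text
pics
scene {'camera_matrix': array([[390.24518343,   0.        , 281.60763808],
       [  0.        , 390.24518343, 208.29118998],
       [  0.        ,   0.        ,   1.        ]]), 'D': array([0.01915201, 0.        , 0.        , 0.        , 0.        ]), 'xyz': array([ 1.08520643, -0.70028226,  0.99394918]), 'orientation': array([-2.37244425, -0.01486212,  0.60303095])}
side {'camera_matrix': array([[542.75774517,   0.        , 286.69355834],
       [  0.        , 542.75774517, 209.96747764],
       [  0.        ,   0.        ,   1.        ]]), 'D': array([-0.05315896,  0.        ,  0.        ,  0.        ,  0.        ]), 'xyz': array([-0.00658728,  1.38315784,  1.35793634]), 'orientation': array([-2.26123585,  0.00755235, -2.73283625])}
wrist {'camera_matrix': array([[299.24016558,   0.        , 284.43937325],
       [  0.        , 299.24016558, 210.33894897],
       [  0.        ,   0.        ,   1.        ]]), 'D': array([-0.01657261,  0.        ,  0.        ,  0.        ,  0.        ]), 'xyz': array([ 0.28812593, -0.47360865,  0.37344345]), 'orientation': array([ 2.85380377e+00,  1.87215062e-03, -1.15366704e+00])}
{'time': 0.15, 'qpos': array([-1.28821850e+00,  3.26737345e-01, -1.93337612e-01,  1.05199275e+00,
        3.77006584e-05,  1.43662374e+00]), 'qvel': array([-0.0006195 , -0.00121637,  0.00228789, -0.00148218,  0.00020634,
        0.00032372]), 'joint_torque': array([ 6.47908673e-04, -4.43703175e+01,  2.62665099e+01,  1.04244132e-02,
       -1.17917880e-04, -1.16283354e-05]), 'eef_pos': array([ 0.22255018, -0.50249713,  0.23070777]), 'tcp_rot': array([-3.14033775e+00, -2.07434289e-04,  4.16750266e-01]), 'ft_force': array([ 1.05470054,  0.82024688, -0.22672167]), 'torque': array([ 0.00214953, -0.02398341,  0.02827741]), 'grip_force': 0.0, 'opening': 0.08549543609142406} 0.0187
```

View pics/scene0.png

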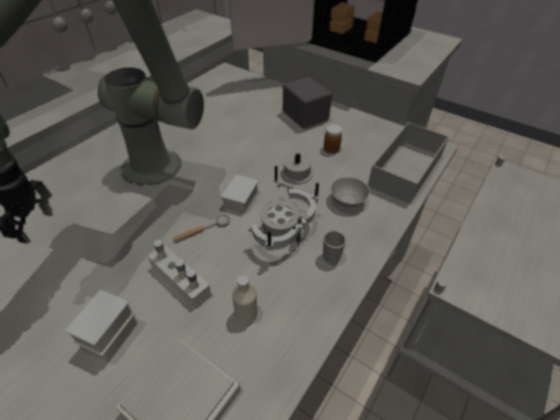

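View pics/side0.png

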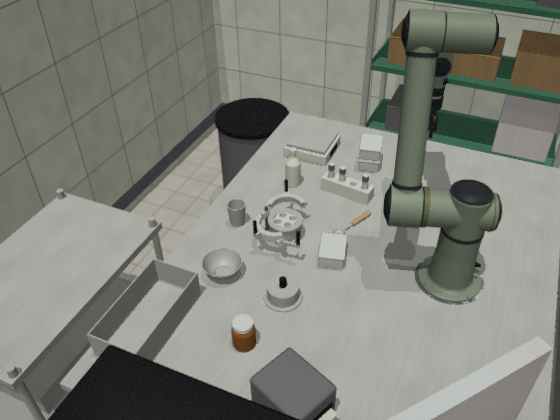

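The pictures show three tubes in the rack (scene ≈(158,247), (180,266), (192,278)) and one hole empty. The open clamp is around the canister (≈(280,215)), and the lid knob is at (297,160). I'll work out rough positions and then take wrist close-ups.

```bash
python3 - <<'E'
from h import *
np.set_printoptions(precision=3,suppress=True)
c=calibration("scene"); s=calibration("side")
for n,uv,z in [("tA",(158,245),.116),("tB",(180,264),.116),("tC",(192,276),.116),("can",(280,215),.08),("knob",(297,158),.09)]: print(n,onz(c,uv,z)[:2])
for n,uv,z in [("tA",(332,166),.116),("tB",(342,170),.116),("tC",(365,178),.116),("can",(285,221),.08),("knob",(283,280),.09),("p1",(286,182),.15),("p2",(267,209),.15),("p3",(255,223),.15),("p4",(298,234),.15),
 ("box",(333,240),.058),("spoon",(350,222),0.0),("sanit",(293,152),.17),("beaker",(237,205),.09),("bowl",(222,257),.055)]: print(n,onz(s,uv,z)[:2])
# wrist offset in tool frame
o=observe(); w=calibration("wrist"); Rt=R.from_euler('xyz',o['tcp_rot'])
print(Rt.inv().apply(w['xyz']-o['eef_pos']), (Rt.inv()*R.from_euler('xyz',w['orientation'])).as_matrix())
E
```

```text
tA [ 0.409 -0.316]
tB [ 0.508 -0.328]
tC [ 0.562 -0.338]
can [0.607 0.009]
knob [0.5   0.273]
tA [ 0.543 -0.315]
tB [ 0.497 -0.305]
tC [ 0.398 -0.289]
can [0.598 0.027]
knob [0.484 0.303]
p1 [ 0.65  -0.104]
p2 [0.649 0.067]
p3 [0.655 0.151]
p4 [0.499 0.145]
box [0.412 0.032]
spoon [ 0.405 -0.149]
sanit [ 0.693 -0.272]
beaker [0.794 0.024]
bowl [0.733 0.258]
[ 0.072  0.    -0.143] [[ 0.    -0.959 -0.284]
 [ 1.     0.    -0.   ]
 [ 0.    -0.284  0.959]]
```

```bash
python3 - <<'E'
from h import *
import json
np.set_printoptions(precision=3,suppress=True)
P=[("rack",[.47,-.31,.32],np.pi/2),("can",[.60,.02,.32],np.pi),("lid",[.49,.28,.32],np.pi)]
for n,p,y in P:
    try: move_pose(p,[np.pi,0,y])
    except MotionError as e: print(n,e); continue
    sleep(.2)
    im,c=shot("wrist","w_%s.png"%n); o=observe(); print(n,o['eef_pos'],o['qpos'],o['time'])
    json.dump({k:np.array(v).tolist() for k,v in c.items()},open('pics/w_%s.json'%n,'w'))
E
```

```text
rack [ 0.469 -0.311  0.32 ] [-0.716  0.311  0.011  1.272 -0.     0.857] 1.6333
can [0.6   0.019 0.32 ] [-0.091  0.385  0.119  1.304 -0.    -0.089] 3.2167
lid [0.491 0.279 0.32 ] [ 0.386  0.314  0.016  1.273 -0.     0.388] 4.5583
```

View pics/w_can.png

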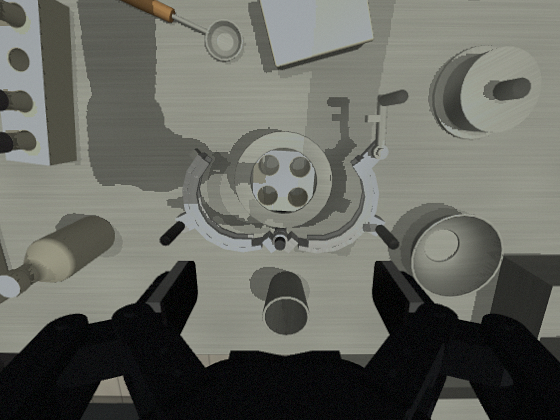

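View pics/w_rack.png

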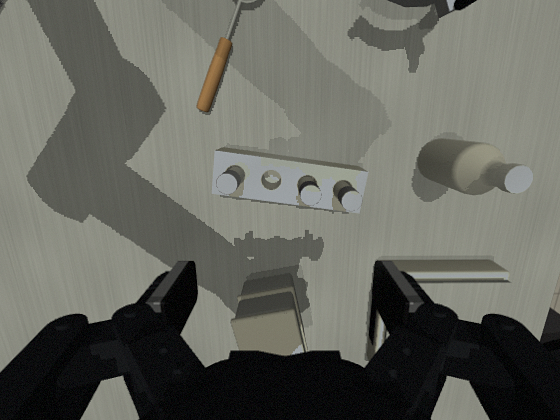

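View pics/w_lid.png

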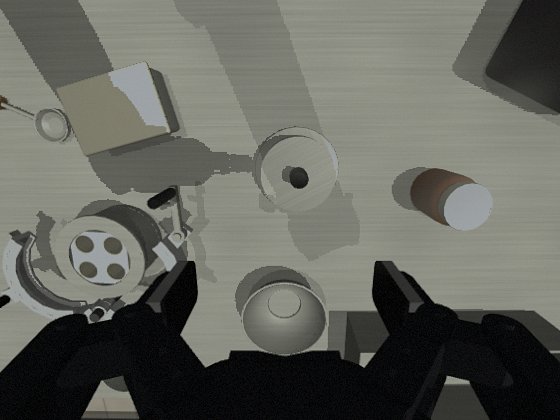

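The wrist views give what I need. Canister: four insert holes around (283,178), hinge at (280,241), left peg top ≈(395,245), right peg top ≈(163,241), latch peg top ≈(405,96), latch pivot ≈(380,153). Rack: caps at (228,184), (310,195) and (349,201), empty hole at (271,180). Lid knob: (298,178).

Next I'll get precise detections from these, plus a second canister view with the yaw flipped so that mounting offsets cancel.

```bash
cat >> h.py <<'E'
import json
def load(n): return cv2.imread('pics/%s.png'%n), json.load(open('pics/%s.json'%n))
def save(n,im,c):
    cv2.imwrite('pics/%s.png'%n,im); json.dump({k:np.array(v).tolist() for k,v in c.items()},open('pics/%s.json'%n,'w'))
def holes(im,c,guess):
    """four insert holes: dark blobs within the insert; returns world xy on z=.078"""
    out=[]
    u0=proj(c,[[guess[0],guess[1],.078]])[0].astype(int)
    x0,y0=u0-60; g=cv2.cvtColor(im,cv2.COLOR_BGR2GRAY)[y0:y0+120,x0:x0+120]
    for t in range(100,200,5):
        ct,hi=cv2.findContours((g>t).astype(np.uint8),cv2.RETR_CCOMP,cv2.CHAIN_APPROX_NONE)
        hs=[k for k,h in zip(ct,hi[0]) if h[3]>=0 and 100<cv2.contourArea(k)<1500 and np.hypot(*(k[:,0].mean(0)-60))<50]
        if len(hs)==4: out.append((t,[np.array(cv2.minEnclosingCircle(k)[0])+[x0,y0] for k in hs],[cv2.contourArea(k) for k in hs],[np.array(cv2.fitEllipse(k)[0])+[x0,y0] for k in hs]))
    return out
def fitsq(P):
    """centre, yaw (mod 90deg, near 0) and residual of four holes"""
    P=np.array(P); m=P.mean(0); d=P-m; a=np.arctan2(d[:,1],d[:,0])*4
    yaw=np.arctan2(np.sin(a-np.pi).mean(),np.cos(a-np.pi).mean())/4
    return m,yaw,np.hypot(*d.T)
E
python3 - <<'E'
from h import *
np.set_printoptions(precision=4,suppress=True)
im,c=load('w_can')
def rep(im,c,g):
    for t,ps,ar,el in holes(im,c,g)[::2]:
        W=[onz(c,p,.078)[:2] for p in el]; print(t,ar,*fitsq(W))
rep(im,c,[.603,.018])
for n,uv,z in [("hinge",(280,241),.096),("Lpeg",(393,243),.15),("Rpeg",(165,240),.15),("latch",(404,96),.15),("pivot",(380,153),.09)]: print(n,onz(c,uv,z))
move_pose([.60,.02,.30],[np.pi,0,0]); sleep(.2)
im,c=shot("wrist"); save('w_can2',im,c); rep(im,c,[.603,.018])
E
```

```text
Traceback (most recent call last):
  File "h.py", line 30, in holes
    hs=[k for k,h in zip(ct,hi[0]) if h[3]>=0 and 100<cv2.contourArea(k)<1500 and np.hypot(*(k[:,0].mean(0)-60))<50]
                            ~~^^^
TypeError: 'NoneType' object is not subscriptable
```

```bash
sed -i 's/        hs=\[k for/        if hi is None: continue\n        hs=[k for/' h.py
python3 - <<'E'
from h import *
np.set_printoptions(precision=4,suppress=True)
im,c=load('w_can')
def rep(im,c,g):
    for t,ps,ar,el in holes(im,c,g)[::2]:
        W=[onz(c,p,.078)[:2] for p in el]; print(t,ar,*fitsq(W))
rep(im,c,[.603,.018])
for n,uv,z in [("hinge",(280,241),.096),("Lpeg",(393,243),.15),("Rpeg",(165,240),.15),("latch",(404,96),.15),("pivot",(380,153),.09)]: print(n,onz(c,uv,z))
move_pose([.60,.02,.30],[np.pi,0,0]); sleep(.2)
im,c=shot("wrist"); save('w_can2',im,c); rep(im,c,[.603,.018])
E
```

```text
100 [314.0, 313.5, 242.5, 229.0] [0.6016 0.0169] -0.051803895124827484 [0.0279 0.0281 0.0284 0.0283]
120 [456.5, 326.0, 358.5, 352.5] [0.6028 0.0149] -0.14336827791770307 [0.0283 0.0256 0.0313 0.0279]
hinge [0.6778 0.0127 0.096 ]
Lpeg [0.6584 0.1411 0.15  ]
Rpeg [ 0.6543 -0.1159  0.15  ]
latch [0.5026 0.1365 0.15  ]
pivot [0.564  0.1365 0.09  ]
100 [352.0, 343.0, 302.5, 375.5] [0.6008 0.0169] -0.06318721836495764 [0.0279 0.028  0.0278 0.0285]
```

View pics/w_can2.png

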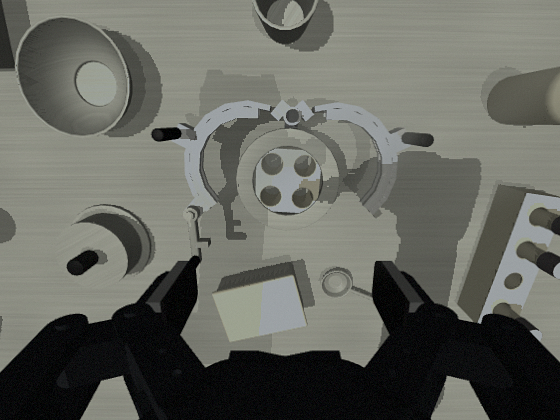

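The canister centre is about (.601,.017) with yaw ≈ -.056. Both pegs are 130–131 mm from the hinge, which matches the spec. Next are the rack tubes, from two flipped views.

```bash
cat >> h.py <<'E'
def caps(im,c,G,z=.116,r=.0125):
    """cap tops near guesses G: Hough circle nearest the predicted place and size"""
    g=cv2.cvtColor(im,cv2.COLOR_BGR2GRAY); out=[]
    for q in G:
        u=proj(c,[[q[0],q[1],z]])[0]; rp=np.linalg.norm(proj(c,[[q[0]+r,q[1],z]])[0]-u)
        a=np.maximum((u-2.6*rp).astype(int),0); s=int(5.2*rp); k=6
        w=cv2.resize(g[a[1]:a[1]+s,a[0]:a[0]+s],None,fx=k,fy=k,interpolation=cv2.INTER_CUBIC)
        H=cv2.HoughCircles(cv2.GaussianBlur(w,(0,0),3),cv2.HOUGH_GRADIENT,1,rp*k,param1=60,param2=12,minRadius=int(rp*k*.85),maxRadius=int(rp*k*1.15))
        if H is None: out.append(None); continue
        h=min(H[0],key=lambda h:np.hypot(h[0]-w.shape[1]/2,h[1]-w.shape[0]/2))
        out.append(onz(c,(h[:2]+.5)/k-.5+a,z)[:2])
    return out
E
python3 - <<'E'
from h import *
np.set_printoptions(precision=4,suppress=True)
im,c=load('w_rack'); g=[onz(c,p,.116)[:2] for p in [(228,184),(310,195),(349,201)]]; print(g)
A=caps(im,c,g); print(A, onz(c,(271,180),.056))
move_pose([.47,-.31,.28],[np.pi,0,-np.pi/2]); sleep(.2)
im,c=shot("wrist"); save('w_rack2',im,c)
B=caps(im,c,[a if a is not None else b for a,b in zip(A,g)]); print(B); print(observe()['qpos'])
cv2.imwrite('pics/r2.png',im)
E
```

```text
[array([ 0.402 , -0.3088]), array([ 0.4988, -0.3223]), array([ 0.5457, -0.3297])]
[array([ 0.3994, -0.3088]), array([ 0.499 , -0.3215]), array([ 0.5495, -0.3302])] [ 0.4499 -0.3155  0.056 ]
[array([ 0.3999, -0.3077]), array([ 0.4988, -0.3228]), array([ 0.5496, -0.3284])]
[-0.7141  0.3242 -0.0698  1.1768  0.     -2.285 ]
```

View pics/r2.png

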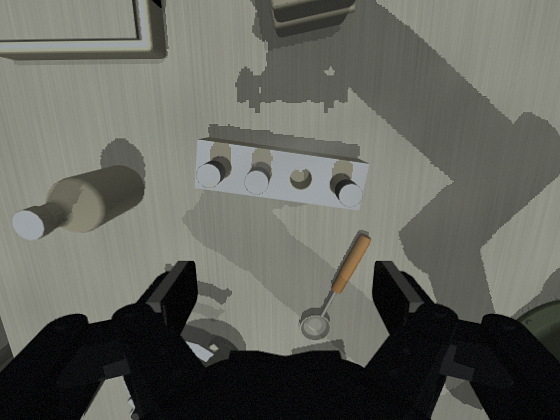

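Both views agree to about 1.5 mm: caps at (.400,-.308), (.499,-.322) and (.5495,-.329), row yaw ≈ -.137. Starting with the first tube.

```bash
cat >> h.py <<'E'
CAN=np.array([.6012,.0169]); CY=-.056; ROW=-.137
TUBES=np.array([[.3997,-.3083],[.4989,-.3222],[.5496,-.3293]]); GO=.0773   # TCP above foot
def wrapyaw(p,yaw):
    q1=np.arctan2(p[1],p[0]); c=[(q1-y+np.pi+np.pi)%(2*np.pi)-np.pi for y in (yaw,yaw+np.pi)]
    return [np.pi,0,yaw if abs(c[0])<abs(c[1]) else yaw+np.pi]
def canpt(x,y): return CAN+R.from_euler('z',CY).as_matrix()[:2,:2]@[x,y]
def F(): return observe()['ft_force']
def pick(t):
    o=wrapyaw(t,ROW); z=.006+GO
    move_pose([*t,.22],o); servo_line([*t,z],.15); close(); s=observe(); print('grip',s['opening'],s['grip_force'])
    servo_line([*t,z+.03],.08); servo_line([*t,.29],.25)
    s=observe(); print('held',s['opening'],s['grip_force'],s['time'])
def insert(h,closing):
    p=canpt(*h); o=wrapyaw(p,CY+(0 if closing=='y' else np.pi/2))
    move_pose([*p,.29],o); servo_line([*p,.105+GO],.2); f0=F(); 
    for foot in np.arange(.09,.0119,-.006):
        servo_line([*p,foot+GO],.05); f=F()-f0; print(round(foot,3),f.round(1), end=' | ')
        if abs(f[2])>15: print('BLOCKED'); return False
    print(); let_go(); return True
def up(): p=observe()['eef_pos']; servo_line([p[0],p[1],.29],.25)
E
python3 - <<'E'
from h import *
np.set_printoptions(precision=4,suppress=True)
let_go(); pick(TUBES[0])
if insert((-20e-3,20e-3),'y'): up()
print(observe()['eef_pos'],observe()['time'])
E
```

```text
grip 0.023705788203807126 58.585962653160095
held 0.023392838705250052 58.82530331611633 16.4167
0.09 [-0.5 -0.1  0.1] | 0.084 [-0.2  0.1 -1. ] | 0.078 [ 0.1 -0.6 -0.4] | 0.072 [-0.  -0.7  0.4] | 0.066 [ 0.2 -0.8 -1.4] | 0.06 [-0.3 -1.3 -1.1] | 0.054 [ 0.1 -0.2 -0.4] | 0.048 [-0.5 -0.3 -0.8] | 0.042 [-0.3 -0.9 -0.3] | 0.036 [-0.4  0.   0.2] | 0.03 [ 0.6 -1.3 -0.7] | 0.024 [-0.   0.1 -0.6] | 0.018 [-1.2 -0.8 -0. ] | 0.012 [ 0.1 -0.2  3.2] | 
[0.5816 0.038  0.2886] 24.0583
```

```bash
python3 - <<'E'
from h import *
np.set_printoptions(precision=4,suppress=True)
pick(TUBES[1])
if insert((20e-3,20e-3),'y'):
    up(); pick(TUBES[2])
    if insert((-20e-3,-20e-3),'x'):
        up(); move_pose([.60,.02,.30],[np.pi,0,np.pi]); sleep(.2); im,c=shot("wrist","w_can3.png")
        move_pose([.49,.28,.28],[np.pi,0,np.pi]); sleep(.2); im,c=shot("wrist"); save('w_lid2',im,c)
print(observe()['eef_pos'],observe()['time'])
a=cv2.imread('pics/w_can3.png'); b=cv2.imread('pics/w_lid2.png')
cv2.imwrite('pics/both.png',np.hstack([a[60:320,100:460],b[60:320,100:460]]))
E
```

```text
grip 0.023194654098807683 58.6172890663147
held 0.023566869933152382 58.83548676967621 28.5
0.09 [ 0.5 -0.3 -0.6] | 0.084 [ 0.5  0.2 -1. ] | 0.078 [-0.1  0.2 -0.7] | 0.072 [-0.8  0.2 -0.4] | 0.066 [-1.2 -0.3 -0.4] | 0.06 [ 0.3 -0.2 -0.9] | 0.054 [-0.2  0.2 -1.2] | 0.048 [ 0.1  0.2 -1. ] | 0.042 [-0.5  0.5 -1. ] | 0.036 [-0.6 -0.8  0.1] | 0.03 [-0.5  0.1 -0. ] | 0.024 [-0.2  0.4 -1.5] | 0.018 [-0.3 -0.2 -0.5] | 0.012 [-0.4 -0.1  3.2] | 
grip 0.02355112890865455 58.6562705039978
held 0.023560078982102495 58.84551644325256 40.5333
0.09 [-0.3  0.1 -1.1] | 0.084 [-0.3 -1.  -0.7] | 0.078 [ 0.4  0.2 -1.5] | 0.072 [ 0.2  0.6 -1.2] | 0.066 [-1.1  0.  -1.1] | 0.06 [ 0.4  0.1 -0.5] | 0.054 [ 0.6 -0.5 -0. ] | 0.048 [ 0.4 -0.1 -1.1] | 0.042 [ 0.2 -1.1 -1.2] | 0.036 [-0.5 -0.6 -0.3] | 0.03 [-0.4 -0.6 -1.1] | 0.024 [-0.2 -0.6 -0.6] | 0.018 [ 0.5 -0.2 -2.2] | 0.012 [ 1.  -0.2  2.9] | 
[0.4908 0.279  0.28  ] 50.95
```

View pics/both.png

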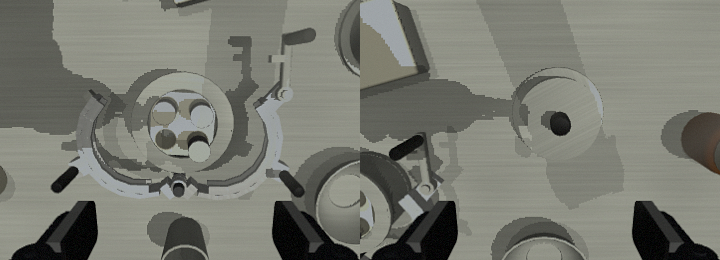

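All three tubes stand in the insert. The lid's knob is at about (300,183) in the wrist picture. I'll measure it from two flipped views and then grasp it.

```bash
cat >> h.py <<'E'
def blob(im,c,uv,z,win=40,th=45):
    """dark blob nearest uv: ray through its minAreaRect centre at height z"""
    x0,y0=np.array(uv,int)-win; g=cv2.cvtColor(im,cv2.COLOR_BGR2GRAY)[y0:y0+2*win,x0:x0+2*win]
    ct,_=cv2.findContours((g<th).astype(np.uint8),cv2.RETR_EXTERNAL,cv2.CHAIN_APPROX_NONE)
    ct=[k for k in ct if cv2.contourArea(k)>60]; k=min(ct,key=lambda k:np.hypot(*(k[:,0].mean(0)-win)))
    (u,v),s,_=cv2.minAreaRect(k); return onz(c,(u+x0,v+y0),z)[:2],s
E
python3 - <<'E'
from h import *
np.set_printoptions(precision=4,suppress=True)
im,c=load('w_lid2'); g=onz(c,(300,183),.085)[:2]; print(g,caps(im,c,[g],.09,.012),blob(im,c,(300,183),.075),c['xyz'])
move_pose([g[0],g[1],.25],[np.pi,0,0]); sleep(.2); im,c=shot("wrist"); save('w_lid3',im,c)
u=proj(c,[[*g,.085]])[0]; print(u,caps(im,c,[g],.09,.012),blob(im,c,u,.075),c['xyz'],observe()['qpos'][5])
cv2.imwrite('pics/lid3.png',cv2.resize(im[60:300,130:450],None,fx=2,fy=2))
E
```

```text
[0.4854 0.2966] [array([0.4865, 0.2966])] (array([0.4876, 0.2969]), (22.749473571777344, 19.611614227294922)) [0.4184345929686005, 0.2789132708744964, 0.42283860038582544]
[284.2642 192.6153] [array([0.4891, 0.297 ])] (array([0.4876, 0.2969]), (25.0, 22.0)) [0.5571 0.2964 0.3929] -2.7227641601686527
```

View pics/lid3.png

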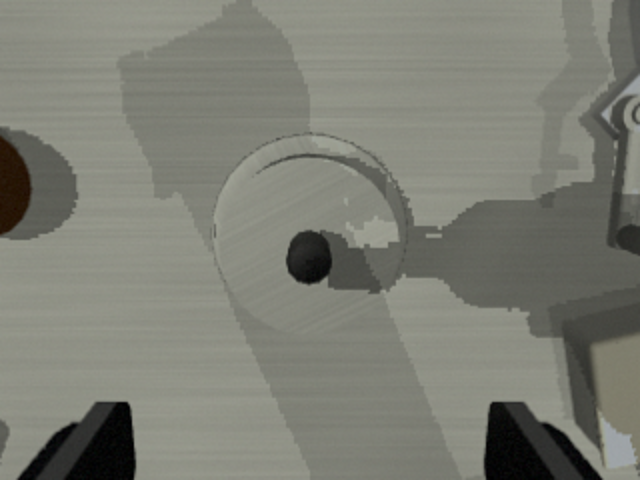

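The lid is at (.4876,.2969); the picture shows it flat on the counter with nothing around the knob. Picking it up and placing it.

```bash
python3 - <<'E'
from h import *
np.set_printoptions(precision=4,suppress=True)
L=[.4876,.2969]; z=.0593
o=wrapyaw(L,CY); move_pose([*L,.20],o); servo_line([*L,z],.12); close(); s=observe(); print('grip',s['opening'],s['grip_force'],F())
servo_line([*L,z+.02],.06); servo_line([*L,.27],.2); print('held',observe()['opening'],F())
p=CAN; o=wrapyaw(p,CY); move_pose([*p,.27],o); servo_line([*p,.110+z],.12); f0=F(); print(f0)
for h in (.10,.092,.087,.084,.082,.081,.080,.079):
    servo_line([*p,h+z],.03); sleep(.1); f=F()-f0; print(h,f.round(1),observe()['eef_pos'])
    if f[2]>8: break
im,c=shot("side","side_lid.png")
print(observe()['time'])
E
```

```text
grip 0.02266140556762206 58.69498908519745 [-0.5325  0.9147  3.2155]
held 0.02235705555558388 [-0.4241 -0.29   -4.6949]
[ 0.5345 -0.3722 -4.581 ]
0.1 [-0.6  0.3 -0.4] [0.6013 0.0169 0.1594]
0.092 [-0.1  1.2  1. ] [0.6012 0.0169 0.1513]
0.087 [-0.3  0.2  0.2] [0.6012 0.0169 0.1463]
0.084 [-0.   1.   0.3] [0.6012 0.0169 0.1433]
0.082 [ 0.3 -0.1  0.8] [0.6012 0.0169 0.1413]
0.081 [-0.4  0.3 -0.5] [0.6012 0.0169 0.1403]
0.08 [-1.3 -0.3  4.7] [0.6014 0.0168 0.1397]
0.079 [-3.4 -0.2 11. ] [0.6014 0.0169 0.1397]
65.4917
```

```bash
cat >> h.py <<'E'
HINGE=canpt(.077,0)
def swing(piv,r,a0,yaw0,da,lim=12,grip=True):
    """pinch the peg at angle a0 about piv and swing by up to da, stopping when the force rises"""
    pt=lambda a:[*(piv+r*np.array([np.cos(a),np.sin(a)])),.1193]
    p=pt(a0); o=wrapyaw(p,yaw0); move_pose([p[0],p[1],.25],o); servo_line(p,.15); close()
    s=observe(); print('grip',s['opening'],s['grip_force'],s['ft_force']); f0=F()
    n=int(np.ceil(abs(da)/.05)); last=a0
    for i in range(1,n+1):
        a=a0+da*i/n; servo_line(pt(a),.06,[o[0],o[1],o[2]+a-a0]); f=F()-f0
        t=f[0]*-np.sin(a)+f[1]*np.cos(a); print(round(a-a0,3),f.round(1),round(t*np.sign(da),1),end=' | ')
        last=a
        if t*np.sign(da)<-lim: break
    print(observe()['eef_pos']); let_go(); sleep(.2); return last
def ang(p,q): return np.arctan2(p[1]-q[1],p[0]-q[0])
E
python3 - <<'E'
from h import *
np.set_printoptions(precision=4,suppress=True)
let_go(); up(); 
a0=ang((.6584,.1411),HINGE); print(a0)
swing(HINGE,.131,a0,CY+np.pi/2-.65,.72); up()
move_pose([.58,.02,.34],[np.pi,0,np.pi]); sleep(.2); im,c=shot("wrist"); save("w_c4",im,c); print(observe()['time'])
E
```

```text
1.7227505317277572
grip 0.011579585986585034 58.55163931846619 [ 0.744  -4.852   2.4341]
0.048 [-1.9 -0.7  0.5] 2.0 | 0.096 [-1.3  0.1  0. ] 1.3 | 0.144 [-1.7 -1.5 -0.9] 2.0 | 0.192 [-0.2 -0.1 -0.2] 0.2 | 0.24 [-0.2 -0.3 -0.1] 0.3 | 0.288 [-0.6 -1.  -1. ] 1.0 | 0.336 [ 0.1  0.4 -1.1] -0.3 | 0.384 [-0.1 -0.5 -1. ] 0.3 | 0.432 [ 0.5  0.1 -2.1] -0.5 | 0.48 [ 0.7 -0.9 -2.1] -0.0 | 0.528 [ 0.3 -0.3 -1.6] -0.0 | 0.576 [ 0.4 -1.2 -2.1] 0.5 | 0.624 [ 1.8 -0.3 -1.9] -1.0 | 0.672 [ 6.   4.2 -4.9] -7.2 | 0.72 [ 17.3  17.1 -15.7] -24.2 | [0.5843 0.1011 0.1198]
76.4833
```

View pics/w_c4.png

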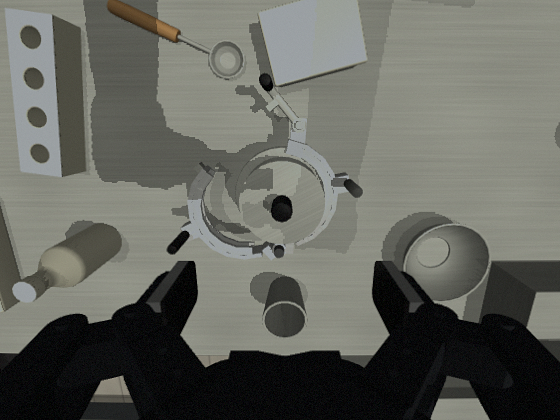

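The left half is shut (stop felt at about 0.65 rad) with the lid inside, and the lever is still out (peg ≈(265,78)). Next is the right half, then a look.

```bash
python3 - <<'E'
from h import *
np.set_printoptions(precision=4,suppress=True)
a0=ang((.6543,-.1159),HINGE); print(a0)
swing(HINGE,.131,a0,CY+np.pi/2+.65,-.78); up()
move_pose([.58,.02,.30],[np.pi,0,np.pi]); sleep(.2); im,c=shot("wrist"); save("w_c5",im,c); print(observe()['time'])
cv2.imwrite('pics/c5.png',cv2.resize(im[40:300,130:430],None,fx=2.2,fy=2.2))
E
```

```text
-1.7537927985010466
grip 0.010967564746284018 58.41415286064148 [1.112  1.846  2.9178]
-0.049 [-1.   0.3 -0.1] 1.1 | -0.097 [-2.2  1.9  0.8] 2.6 | -0.146 [-0.8  1.8  1.5] 1.4 | -0.195 [-1.4  3.2  1.7] 2.4 | -0.244 [-0.9  3.7  1.5] 2.3 | -0.293 [0.3 3.1 2.3] 1.1 | -0.341 [0.7 3.9 1.4] 1.3 | -0.39 [-0.   3.2  0.7] 1.7 | -0.439 [0.1 3.7 0.6] 2.1 | -0.488 [0.4 3.7 1.2] 1.9 | -0.536 [ 0.7  3.1 -0.1] 1.5 | -0.585 [1.8 3.3 0.4] 1.0 | -0.634 [1.5 2.2 0.6] 0.6 | -0.682 [ 0.6  2.4 -0.3] 1.4 | -0.731 [ 1.1  2.7 -0.6] 1.5 | -0.78 [ 9.  -7.8 -8.6] -11.6 | [ 0.5743 -0.0656  0.1196]
86.5167
```

View pics/c5.png

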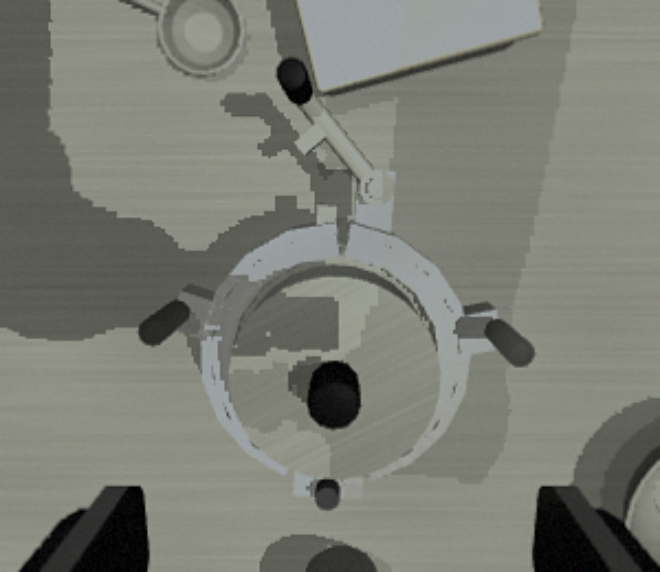

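Both halves are shut; the final peg positions are symmetric in the canister frame, (-21.6,83.1) and (-22.3,-83.9) mm. In the crop the latch pivot is at (371,187) and its peg top at (290,72). Swinging the lever home.

```bash
python3 - <<'E'
from h import *
np.set_printoptions(precision=4,suppress=True)
im,c=load('w_c5'); k=lambda u,v:(130+u/2.2,40+v/2.2)
pg=onz(c,k(290,72),.15)[:2]
for z in (.08,.09,.10): pv=onz(c,k(371,187),z)[:2]; print(z,pv,pg,np.hypot(*(pv-pg)),ang(pg,pv))
pv=onz(c,k(371,187),.095)[:2]; d=pg-pv; L=np.hypot(*d)
if abs(L-.06)<.006:
    pv=pg-d/L*.06
    a0=ang(pg,pv); print(pv,a0)
    swing(pv,.06,a0,CY-1.0,1.25,lim=10); up()
    move_pose([.58,.02,.30],[np.pi,0,np.pi]); sleep(.2); im,c=shot("wrist"); save("w_c6",im,c); print(observe()['time'])
    cv2.imwrite('pics/c6.png',cv2.resize(im[40:300,130:430],None,fx=2.2,fy=2.2))
E
```

```text
0.08 [0.5105 0.0363] [ 0.4645 -0.0007] 0.05902278330977307 -2.4652705735223295
0.09 [0.5104 0.0358] [ 0.4645 -0.0007] 0.05867440510849975 -2.470479046234543
0.1 [0.5104 0.0353] [ 0.4645 -0.0007] 0.05832763762627435 -2.4757495938189686
[0.5116 0.0365] -2.4731065096556555
grip 0.010955592160061403 58.39033842086792 [1.5389 1.4156 2.2239]
0.05 [1.1 0.8 0.5] 0.1 | 0.1 [ 1.3  2.1 -0.3] -0.6 | 0.15 [ 2.4  2.3 -0. ] 0.2 | 0.2 [ 2.   2.7 -0.2] -0.2 | 0.25 [1.5 3.  0.8] -0.6 | 0.3 [2.  4.  0.1] -0.7 | 0.35 [1.2 2.8 0.6] -0.5 | 0.4 [1.9 3.9 0.3] -0.2 | 0.45 [2.  4.2 0.6] -0.0 | 0.5 [1.5 3.3 1.1] 0.1 | 0.55 [1.4 5.1 0.2] -0.4 | 0.6 [2.1 5.  2.1] 0.6 | 0.65 [2.  4.9 0.5] 0.7 | 0.7 [1.7 4.3 2. ] 0.8 | 0.75 [1.4 4.8 1.5] 0.6 | 0.8 [0.6 5.5 1.3] -0.0 | 0.85 [-2.7  5.6  5.3] -3.0 | 0.9 [-5.3  4.8  5.9] -5.3 | 0.95 [-13.7   2.3  14.4] -13.6 | [ 0.5089 -0.0221  0.1191]
96.3083
```

View pics/c6.png

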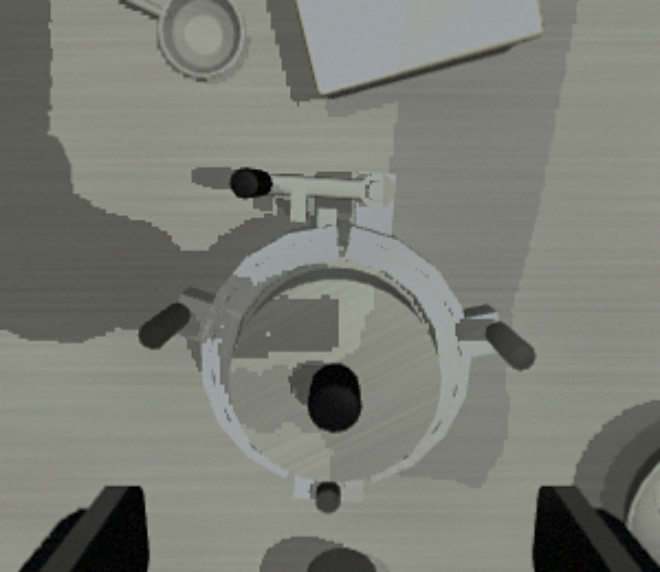

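The lever now lies across the joint, with its hook behind the lug; peg top ≈(243,182) and pivot ≈(373,189) in the crop. I'll check its angle numerically, take a side view, and then hand in.

```bash
python3 - <<'E'
from h import *
np.set_printoptions(precision=4,suppress=True)
im,c=load('w_c6'); k=lambda u,v:(130+u/2.2,40+v/2.2)
pg=onz(c,k(243,182),.15)[:2]; print(pg, np.degrees(ang(pg,[.5116,.0365])-CY))
for n,uv in (('L',(519,350)),('R',(155,330)),('knob',(334,403))):
    p=onz(c,k(*uv),.17 if n=='knob' else .15)[:2]; print(n,R.from_euler('z',-CY).as_matrix()[:2,:2]@(p-CAN))
move_pose([.45,-.2,.4],[np.pi,0,np.pi]); im,c=shot("side"); cv2.imwrite('pics/side_end.png',cv2.resize(im[120:380,180:420],None,fx=2.2,fy=2.2))
E
```

```text
[ 0.5066 -0.0218] -91.73842232813617
L [-0.0254  0.0833]
R [-0.0256 -0.0829]
knob [-0.0019 -0.0001]
```

View pics/side_end.png

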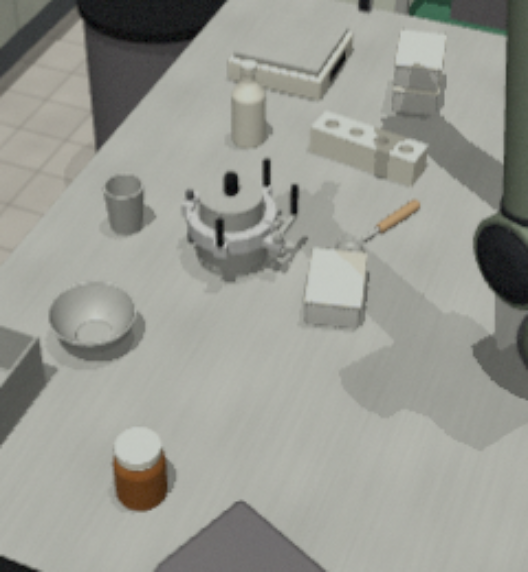

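The side view shows the lid level inside the closed ring, all the pegs upright and the other things where they were. The lever is at about -90°, so it is home. Handing in.

```bash
python3 -c "
from rig import *
print(finish_job(), observe()['time'])"
```

```text
the job is handed in; nothing more can be done
the job is handed in; nothing more can be done
```

The job is handed in: three tubes (the fourth was absent) are at the bottom of the insert, the lid is seated, both clamp halves are shut and the latch is home, at about 98 s of the 210 s allowed; no verdict came back.

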